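# Set a spindle's castle nut and lock it with the pin

## Task

On the spindle block, turn the castle nut clockwise (seen from above) until you feel it seat on its bearing, snug but not forced; then back it off (counter-clockwise) only as far as the first slot that lines up with the cross hole in the spindle. Take the lock pin with the long shank, slide it gently through slot and hole until its collar meets the nut, and let go, leaving the other things on the bench alone.

Things in the scene. Friction and masses are not known exactly. Their poses are not given: they have to be found in the camera images.
- cross_hole (a point): Centre of the cross hole, on the spindle axis, 80.5 mm above the table. x runs along the hole (open at both ends), z is up along the spindle axis. The hole is 9 mm wide and 9 mm high, straight through the spindle end, which is 26 mm in diameter and reaches 94 mm above the table.
- nut: Steel castle nut on the spindle; origin on the axis at its underside, 48 mm above the table, z up. Hexagon 46 mm across flats, 53 across corners, 24 mm high; on it a crown 42 mm in diameter, 16 mm high, cut by six open-topped slots 10 mm wide, each over the middle of a flat. Slots and flats face 0, 60, 120.. degrees from the nut's x axis. It only turns about z; clockwise from above tightens.
- nut_slot (a point): Outer end of one of the nut's six slots, 21 mm from the spindle axis, 80.5 mm above the table; turns with the nut. The nut turns against an even drag of 0.08 N m and stays where it is left. Backing off, it can go to 150 degrees from the seat; the first line-up lies 14 to 46 degrees back from the seat.
- washer: Fixed round washer under the nut, 42 mm wide, 2 mm thick, underside 46 mm above the table; its turn about z tells nothing. Turned 20 to 60 degrees clockwise from its start (it differs, and cannot be seen), the nut meets the bearing seat, felt as a springy stop of about 6 N m per radian. 0.15 to 0.4 N m above the drag is snug; more than 0.6 N m is too much.
- pin_grip (a point): Middle of the loose lock pin's grip; x points along the shank to the tip, z up. Grip: grey plastic block 40 mm long (x), 16 wide (y), 28 high (z), standing on the table, this point 14 mm above it. On the line through this point: steel collar 12 mm diameter at x = 20 to 25 mm, then a round steel shank 7 mm in diameter, 50 mm long. When home, this point is about 45 mm from the spindle axis.
- pin_tip (a point): Tip of that shank, 75 mm ahead of pin_grip along its x axis; the last 5 mm of the shank taper to 3 mm diameter.
- pin: The lock pin (about 70 g): origin at the middle of the grip's underside, 14 mm below pin_grip; axes as pin_grip. It starts left or right of the spindle block, its tip pointing away from the robot within 25 degrees; the short pin lies on the other side.
- block: The fixed block that carries the spindle: origin under the middle of its plate, on the spindle axis; axes as cross_hole, whose x points away from the robot within 21 degrees. Aluminium plate 116 x 116 x 10 mm, grey pedestal 68 x 68 mm up to 30 mm above the table, round neck 40 mm in diameter up to 46 mm, then a 42 mm washer up to 48 mm.
- short_pin: Bystander: a pin with the same grip but a shank only 22 mm long, too short to lock anything. Leave alone.
- spare_nut_a: Bystander: plain hexagon nut, 30 mm across flats, 14 mm high, origin under its centre. Leave alone.
- spare_nut_b: Bystander: as spare_nut_a.
- tape: Bystander: roll of tape, 90 mm diameter, 22 mm high, origin under its centre. Leave alone.
- jar: Bystander: clear jar with a lid, 72 mm diameter, 75 mm high, origin under its centre. Leave alone.
- dropper: Bystander: white dropper bottle, 54 mm diameter, 160 mm high with its nozzle, origin under its centre. Leave alone.
- driver: Bystander: a screwdriver lying on the table. Leave alone.
Things that resemble listed ones, but are neither listed nor needed, are in the scene too. What is shaped like the pin but orange or pink is not meant.

How it is judged:
By the outcome, as a careful person would: the job done as asked, in the order asked, and still so for the second after the job is handed in, with the robot touching nothing.
It also fails if it takes over 69 s, if anything falls off the work surface, if the arm or the gripper's body presses on something with over 40 N, if the wrist force passes 120 N, or if a joint passes its speed limit or range.

## Robot

A 6-joint arm with a two-finger parallel gripper is mounted at the origin on the work surface. World frame = base frame: x ahead of the robot, y to its left, z up, the work surface at z = 0. Lengths are in m, angles in rad, forces in N, time in s.
With the tool pointing down it reaches from about 0.35 to 0.975 m from the base axis. Payload 4.9 kg.
Tool frame: the origin (TCP) lies at the very end of the fingers, on their centre line; the grasp point (between the pads) lies 19 mm behind it; z points along the fingers, y is the direction in which the jaws open and shut (so a half turn about z gives the same grasp; the last joint's range is limited). The gripper opens to 85 mm and grips with 20 to 120 N. Pads are 22 mm wide; open, the fingers measure 114 mm over their backs; the gripper's body (76 mm by 85 mm) begins 54 mm behind the grasp point. The pads swing forward as they close: fully open they stand 13 mm farther back than shut.
Start: joints at [-1.263, 0.053, 1.613, -0, 1.476, -0.119], TCP at [0.259, -0.569, 0.231] pointing down, gripper open.
Joint ranges: [-3.01, 3.01], [-1.01, 2.22], [0.06, 2.58], [-1.02, 4.17], [0.09, 2.62], [-3.14, 3.14]. Speed limits (rad/s): [2.57, 2.57, 3.14, 3.14, 3.14, 3.14].

## Interface

Orientations are given as a rotation vector (axis times angle).
In Python, from station import ctrl gives the robot as it stands.
- The arm moves only by the tool apply_moves, never from a script. Its argument "deltas" is a list of rows, each a list of 5 numbers: the shift along the tool's x, y, z in m, then the turn about the tool's z in rad, then the gripper's target within -1 to 1 (fully open at 1, half-way at 0, shut at -1). A call has exactly 8 rows; each row shifts and turns the pose as measured when the row begins, along the tool's axes as they then stand; what a row does not reach is not made up. A row lasts 1/8 s, in which the tool goes at most 62.5 mm and 10.7 degrees, less where a joint would pass 70% of its speed; a pose out of reach is approached as far as the arm can. A call with a gripper value outside its range is refused whole. The fingers move at their own pace and stop on an object; "grip_force" is the grip in N (left out, the last holds). Time passes only in rows, so rows that do not move let the fingers close, or fill a call up. It gives the time, the measured TCP pose, the force and the opening at its end, in the units of the state.
- ctrl.get_obs(): the state, without advancing time (a new reading comes with each control period).
- ctrl.get_image(name): name is "side" or "top"; returns a dict with "img" (420x560x3 uint8, red, green, blue), "range_z" (420x560 float32, m along the optical axis (not along the pixel's ray), 0 where there is no reading), "mtx" (3x3 intrinsics, pixels), "eye" and "attitude" of the camera in the world. Camera axes: x right, y down, z forward; pixel columns grow to the right and rows downward; lengths in m; the calibration is good to about 2 mm. A picture is of the moment at which its call begins.
- ctrl.finish_job(): hands the job in, once; it reports no verdict.
Trained networks look in a picture, given as the dict that the camera call returned (one of the last four; its "shot" number tells which), for a name from the list of things; names that differ only in an ending like _2 or _b are one class to them, and where a whole thing is asked for, a point or a joint stands for the part that bears it (a point fixed in the world has none). Each returns a list of dicts, best first, with "confidence" (0 to 1); they miss things now and then, are a little off and sometimes report something else, mostly with a low value. They report only what shows in the picture. A call takes as long as a camera call. They do not tell look-alikes from the thing itself.
- ctrl.search_frame(picture, target): "extent" ([left, top, width, height] in pixels, round what is visible of it).
- ctrl.spot_point(picture, target): "uv" ([column, row] in pixels: a listed point, or the origin of a listed thing).
The state is a dict: "t": time; "q": joint angles; "dq": joint speeds; "effort": joint torques, N m; "tool_pos": TCP position; "tool_rot": TCP orientation; "contact_force": force on the tool from outside, world axes, zero at the start; "wrist_torque": the same for the moment, N m; "opening": finger opening in m.
Only numpy, scipy, OpenCV 4.12 (cv2) and the standard library are available. Lean on these libraries where they do the work, as an engineer would, in place of code of your own. Each camera call takes 0.05 s, during which the arm holds its last target.

## Working session

There is one attempt and no reset: what is moved stays moved. The work goes in short steps, Python scripts to look and compute and a tool call to move; the robot and the scene stay as the last step left them, time stands still between calls to the robot, and variables do not carry over. Pictures are saved under pics/ and viewed, and the job is handed in when it is done.

Besides the shell and the picture viewer there is one more tool, called after "Request:" as a command line: name --pt "numbers of a row" for each row, then --argument value for the rest. apply_moves: Moves the arm, as the interface text tells. Its arguments: {"type":"object","properties":{"deltas":{"type":"array"},"grip_force":{"type":"number"}},"required":["deltas"]}

```bash
ls; mkdir -p pics; python3 - <<'E'
from station import ctrl
import cv2,numpy as np,pickle
o=ctrl.get_obs(); print(o)
for n in ("side","top"):
    p=ctrl.get_image(n); cv2.imwrite(f"pics/{n}0.png",p["img"][:,:,::-1])
    pickle.dump(p,open(f"{n}0.pkl","wb"))
    print(n,p["mtx"],p["eye"],p["attitude"],p["shot"])
    for t in ("block","nut","nut_slot","cross_hole","pin","pin_grip","pin_tip","short_pin"):
        print(t,[(np.round(r["uv"],1),round(r["confidence"],2)) for r in ctrl.spot_point(p,t)][:4])
E
```

```text
pics
{'t': 0.0, 'q': array([-1.26304826e+00,  5.33866883e-02,  1.61427759e+00, -2.63009367e-06,
        1.47604326e+00, -1.19026998e-01]), 'dq': array([ 1.08265288e-03, -1.54476772e-03,  1.94735724e-03, -2.49942693e-04,
       -9.19836020e-04, -5.43050898e-05]), 'effort': array([-1.90874271e-03, -3.93681514e+01, -3.70182967e+01, -2.56267058e-04,
        6.98191798e-03,  1.62447395e-05]), 'tool_pos': array([ 0.25850347, -0.56834494,  0.23005435]), 'tool_rot': array([-3.06828105e+00, -6.64855320e-01,  3.16886981e-04]), 'contact_force': array([ 0.49551453,  0.07364654, -1.11659091]), 'wrist_torque': array([ 0.0102382 , -0.01475018, -0.02055006]), 'opening': 0.08552450684639094}
side [[400.38118013   0.         274.35448338]
 [  0.         400.38118013 208.72199637]
 [  0.           0.           1.        ]] [0.42298372 0.59241954 0.819985  ] [-0.24904999  2.87119132 -1.04943077] 1
block [(array([266.6, 240.7]), 0.83), (array([181.8, 371.6]), 0.54), (array([294.8, 277.5]), 0.49)]
nut [(array([265. , 224.4]), 0.61)]
nut_slot []
cross_hole [(array([264.2, 219.1]), 0.79)]
pin [(array([248.6
[... 398 characters left out ...]
2695]
 [  0.         489.01959958 211.62673307]
 [  0.           0.           1.        ]] [ 0.43015893 -0.00272114  1.0800106 ] [-2.13665766  2.17275261 -0.16261882] 2
block [(array([259. , 221.8]), 0.67)]
nut [(array([265.1, 217.1]), 0.5)]
nut_slot [(array([249.3, 222.8]), 0.66)]
cross_hole [(array([260.5, 216.6]), 0.58)]
pin [(array([200. , 218.9]), 0.62), (array([153. , 253.7]), 0.56), (array([157.7, 311.2]), 0.54)]
pin_grip [(array([153.9, 312.8]), 0.76), (array([151.3, 251.9]), 0.63), (array([203.7, 217.5]), 0.46), (array([164.8, 157.7]), 0.26)]
pin_tip [(array([172.6, 199.2]), 0.73), (array([141.4, 221.1]), 0.65), (array([179.8, 283. ]), 0.6)]
short_pin [(array([380.4, 228.2]), 0.52)]
```

View pics/side0.png

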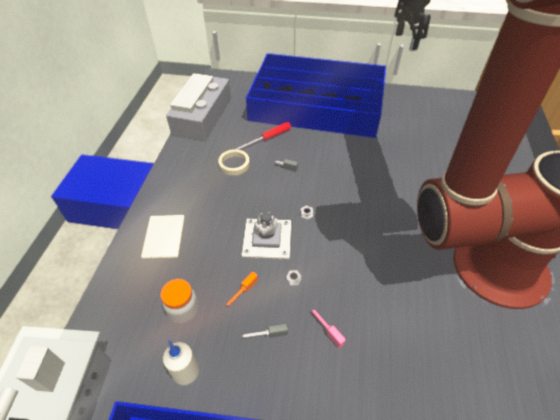

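View pics/top0.png

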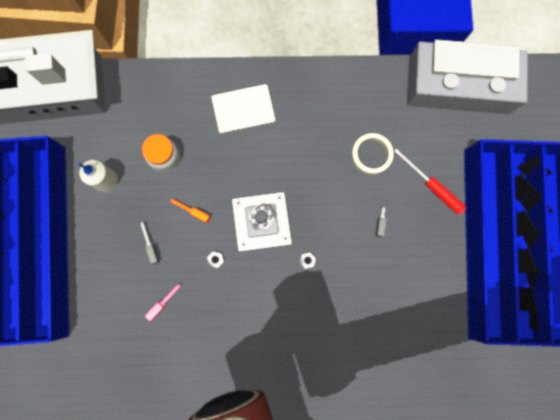

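```bash
python3 - <<'E'
import cv2,pickle
for n,(x0,y0,x1,y1) in (("top",(120,140,320,340)),("side",(190,170,370,360))):
    im=pickle.load(open(f"{n}0.pkl","rb"))["img"][y0:y1,x0:x1,::-1]
    cv2.imwrite(f"pics/{n}0z.png",cv2.resize(im,(600,600) if n=="top" else (568,600),interpolation=cv2.INTER_CUBIC))
E
```

```text
(no output)
```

View zooms.

The long grey pin is at top (151,252), with its tip near (142,222). In the side view it is at (278,331), with its tip at (243,334). The short grey pin is at top (381,226). The orange pin at (190,210) and the pink one at (160,303) are decoys. The block is at top (261,220).

View pics/top0z.png

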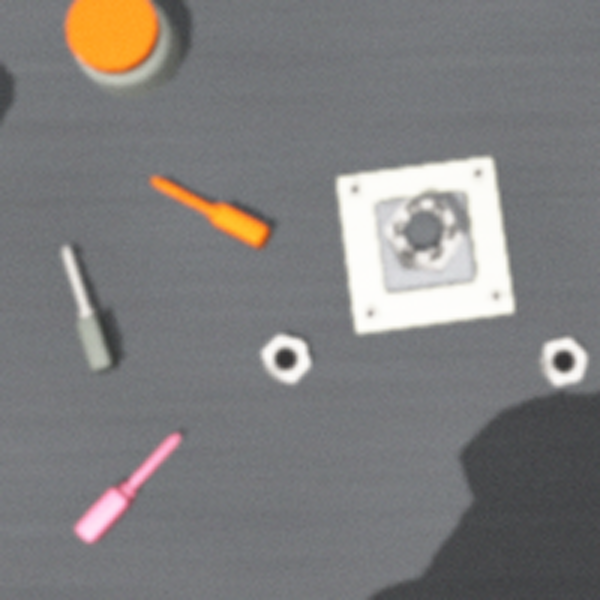

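View pics/side0z.png

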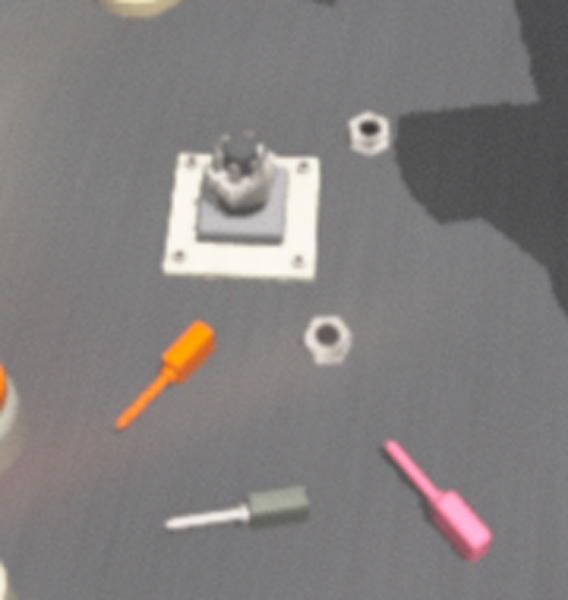

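```bash
cat > h.py <<'E'
import numpy as np,cv2,pickle
from scipy.spatial.transform import Rotation as R
def cam(p):
    return np.array(p["mtx"]),np.array(p["eye"]),R.from_rotvec(p["attitude"]).as_matrix()
def ray(p,uv,z):
    K,e,A=cam(p); d=A@np.linalg.inv(K)@np.array([uv[0],uv[1],1.]); return e+d*(z-e[2])/d[2]
def proj(p,X):
    K,e,A=cam(p); c=A.T@(np.asarray(X)-e); c=K@c; return c[:2]/c[2]
def cloud(p):
    K,e,A=cam(p); h,w=p["range_z"].shape; u,v=np.meshgrid(np.arange(w),np.arange(h))
    d=np.stack([(u-K[0,2])/K[0,0],(v-K[1,2])/K[1,1],np.ones_like(u,float)],-1)*p["range_z"][...,None]
    return d@A.T+e
E
python3 - <<'E'
from h import *
t=pickle.load(open("top0.pkl","rb"));s=pickle.load(open("side0.pkl","rb"))
print("hole",ray(t,(260.5,216.6),.0805),ray(s,(264.2,219.1),.0805))
print("nut",ray(t,(265.1,217.1),.048),ray(s,(265,224.4),.048))
print("block",ray(t,(259,221.8),0),ray(s,(266.6,240.7),0))
print("slot",ray(t,(249.3,222.8),.0805))
print("grip",ray(t,(151.3,251.9),.014),ray(s,(277.5,331.2),.014))
print("tip",ray(t,(141.4,221.1),.014),ray(s,(237.6,337.3),.014))
for p,n in ((t,"top"),(s,"side")):
    C=cloud(p); print(n,"table z",np.median(C[150:300,100:250,2]) )
    m=(C[...,2]>.085)&(abs(C[...,0]-.435)<.06)&(abs(C[...,1]-.03)<.06); print(m.sum(),C[m].mean(0),C[m].max(0),C[m].min(0))
E
```

```text
hole [0.55997827 0.01305038 0.0805    ] [0.56224187 0.01426764 0.0805    ]
nut [0.56296937 0.00379584 0.048     ] [0.56321743 0.00483822 0.048     ]
block [0.55883313 0.01781181 0.        ] [0.55798471 0.01862843 0.        ]
slot [0.54749583 0.03624604 0.0805    ]
grip [0.49518842 0.25207062 0.014     ] [0.48905411 0.25300546 0.014     ]
tip [0.56288546 0.27484745 0.014     ] [0.56840743 0.28018043 0.014     ]
top table z 0.0006764797346179297
987 [ 0.43015893 -0.00272114  1.0800106 ] [ 0.43015893 -0.00272114  1.0800106 ] [ 0.43015893 -0.00272114  1.0800106 ]
side table z -0.0005861050553251923<stdin>:11: RuntimeWarning: Mean of empty slice.
  ret = um.true_divide(
Traceback (most recent call last):
ValueError: zero-size array to reduction operation maximum which has no identity
```

```bash
cat > m.py <<'E'
from h import *
import sys
def warp(p,z,c,half,mm=0.25):
    n=int(2*half/mm*1000)
    # out pixel (i col -> y decreasing to right?, use world: col = (x-cx), row = -(y-cy))
    src=np.float32([[0,0],[n,0],[n,n],[0,n]])
    W=[(c[0]-half,c[1]+half),(c[0]+half,c[1]+half),(c[0]+half,c[1]-half),(c[0]-half,c[1]-half)]
    dst=np.float32([proj(p,(x,y,z)) for x,y in W])
    M=cv2.getPerspectiveTransform(dst,src)
    return cv2.warpPerspective(p["img"],M,(n,n),flags=cv2.INTER_CUBIC)
def plate(p,c=(.559,.018)):
    half=.1; mm=.25
    w=warp(p,.010,c,half,mm); hsv=cv2.cvtColor(w,cv2.COLOR_RGB2GRAY)
    m=(hsv>150).astype(np.uint8)
    cs,_=cv2.findContours(m,cv2.RETR_EXTERNAL,cv2.CHAIN_APPROX_NONE); k=max(cs,key=cv2.contourArea)
    (cx,cy),(a,b),ang=cv2.minAreaRect(k)
    # robust edge line fits
    P=k[:,0].astype(float)
    X=np.c_[c[0]-half+P[:,0]*mm/1000,c[1]+half-P[:,1]*mm/1000]
    return w,m,(c[0]-half+cx*mm/1000,c[1]+half-cy*mm/1000,a*mm,b*mm,ang),X
E
python3 - <<'E'
from m import *
for n in ("top","side"):
    p=pickle.load(open(n+"0.pkl","rb"))
    w,m,r,X=plate(p); print(n,np.round(r,4))
    # line fit of 4 edges
    th=np.deg2rad(-r[4]); th=(th+np.pi/4)%(np.pi/2)-np.pi/4
    for it in range(3):
        c=np.array(r[:2]) if it==0 else c
        D=X-c; a=np.c_[np.cos(th),np.sin(th)][0]; b=np.array([-a[1],a[0]])
        u=D@a; v=D@b; offs=[];ths=[]
        for (s,t,sg) in ((u,v,1),(u,v,-1),(v,u,1),(v,u,-1)):
            k=(sg*s>.05)&(abs(t)<.045)
            pf=np.polyfit(t[k],s[k],1); k2=k&(abs(s-np.polyval(pf,t))<.002); pf=np.polyfit(t[k2],s[k2],1)
            offs.append(pf[1]); ths.append(np.arctan(pf[0]))
        dth=np.array([-ths[0],-ths[1],ths[2],ths[3]])
        c=c+a*(offs[0]+offs[1])/2+b*(offs[2]+offs[3])/2; th+=dth.mean()
    print(n,"c",c,"th",np.rad2deg(th),np.rad2deg(dth),"size",offs[0]-offs[1],offs[2]-offs[3])
    for z in (.094,.088,.072):
        w=warp(p,z,(.559,.018),.045,.15); cv2.imwrite(f"pics/{n}_nut{int(z*1000)}.png",w[:,:,::-1])
E
```

```text
top [5.593000e-01 1.310000e-02 1.207060e+02 1.211105e+02 8.322040e+01]
top c [0.55931331 0.01306918] th 6.782086653292961 [-0.07223359  0.03181806 -0.13581907  0.17623461] size 0.12007669449870075 0.1196188977200634
side [5.585000e-01 1.020000e-02 1.352816e+02 1.204006e+02 8.325210e+01]
side c [0.55793873 0.01497785] th 7.298126388870043 [-0.43372541 -0.76919136 -0.49827039  1.64632129] size 0.11905073320416462 0.1224467870628152
```

```bash
python3 - <<'E'
import cv2,numpy as np
print(cv2.imread("pics/top_nut88.png").shape)
a=[cv2.resize(cv2.imread(f"pics/{n}_nut{z}.png"),(390,390)) for n in("top","side") for z in (88,)]
cv2.imwrite("pics/nutpair.png",np.hstack(a))
E
```

```text
(600, 600, 3)
```

View pics/nutpair.png

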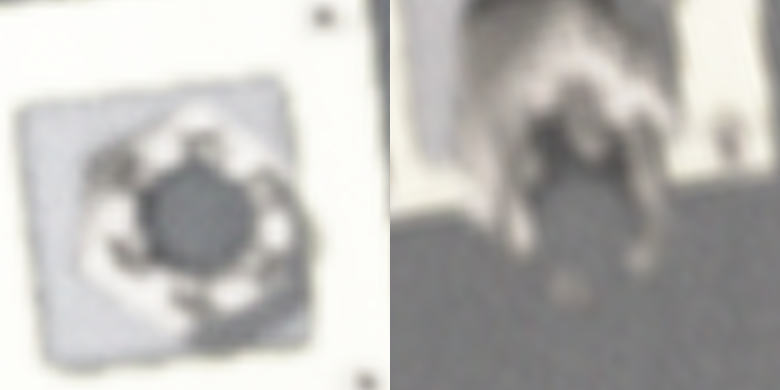

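```bash
python3 - <<'E'
from m import *
p=pickle.load(open("top0.pkl","rb")); g=cv2.cvtColor(p["img"],cv2.COLOR_RGB2GRAY).astype(np.float32)
def samp(c,r,z):
    a=np.deg2rad(np.arange(0,360,2)); UV=np.float32([proj(p,(c[0]+r*np.cos(t),c[1]+r*np.sin(t),z)) for t in a])
    return a,cv2.remap(g,UV[:,0:1],UV[:,1:2],cv2.INTER_CUBIC)[:,0]
c=(.5595,.0131)
for r in (.015,.017,.019,.020,.021):
    for z in (.088,.08):
        a,v=samp(c,r,z); f=(v*np.exp(-6j*a)).mean(); print(r,z,"min phase mod60",round((np.rad2deg(-np.angle(f)+np.pi)/6*-1*-1)%60,1) , "dark at",round(np.rad2deg((np.angle(-f))/-6)%60,1),abs(f))
for r in (.022,.023,.024,.025,.026):
    a,v=samp(c,r,.072); f=(v*np.exp(-6j*a)).mean(); print("hex",r,"bright (corner) at",round(np.rad2deg(np.angle(f)/-6)%60,1),abs(f), np.round(v[::5]).astype(int))
w=warp(p,.08,c,.035,.1)
cv2.imwrite("pics/nutbig.png",cv2.resize(w,(600,600))[:,:,::-1])
E
```

```text
0.015 0.088 min phase mod60 31.6 dark at 31.6 8.117493468087856
0.015 0.08 min phase mod60 30.0 dark at 30.0 8.001748198681184
0.017 0.088 min phase mod60 27.7 dark at 27.7 15.030301637679626
0.017 0.08 min phase mod60 27.4 dark at 27.4 14.403490505516498
0.019 0.088 min phase mod60 26.0 dark at 26.0 20.855509759689813
0.019 0.08 min phase mod60 26.0 dark at 26.0 19.850048716138346
0.02 0.088 min phase mod60 25.5 dark at 25.5 19.63822194367181
0.02 0.08 min phase mod60 25.7 dark at 25.7 19.066587843667417
0.021 0.088 min phase mod60 25.4 dark at 25.4 15.488345300303646
0.021 0.08 min phase mod60 25.6 dark at 25.6 15.277826453942605
hex 0.022 bright (corner) at 56.4 9.501929247384362 [211 154 157 186 234 239 231 213 228 233 220 202 196 168 145 148 165 199
 218 227 234 232 237 241 243 240 218 175 150 205 236 225 162 145 190 233]
hex 0.023 bright (corner) at 58.1 5.550166023508421 [194 150 163 199 231 234 228 219 240 238 215 195 192 169 149 147 161 193
 210 225 238 240 238 238 240 238 230 191 150 190 221 220 160 140 178 218]
hex 0.024 bright (corner) at 4.4 2.775278577361337 [176 153 176 209 225 227 224 222 238 235 209 194 194 177 156 147 163 189
 207 220 236 242 235 234 235 235 234 200 151 172 201 203 163 145 164 197]
hex 0.025 bright (corner) at 13.4 3.4028479355082175 [163 167 190 212 218 219 218 222 235 231 205 198 200 188 166 150 168 191
 206 216 232 240 231 226 230 230 235 202 147 160 177 182 164 149 152 172]
hex 0.026 bright (corner) at 14.9 4.666102874529008 [162 185 207 207 210 212 211 218 230 224 206 203 208 197 180 160 179 196
 208 213 224 234 225 219 225 224 231 195 142 144 153 163 158 148 141 156]
```

View pics/nutbig.png

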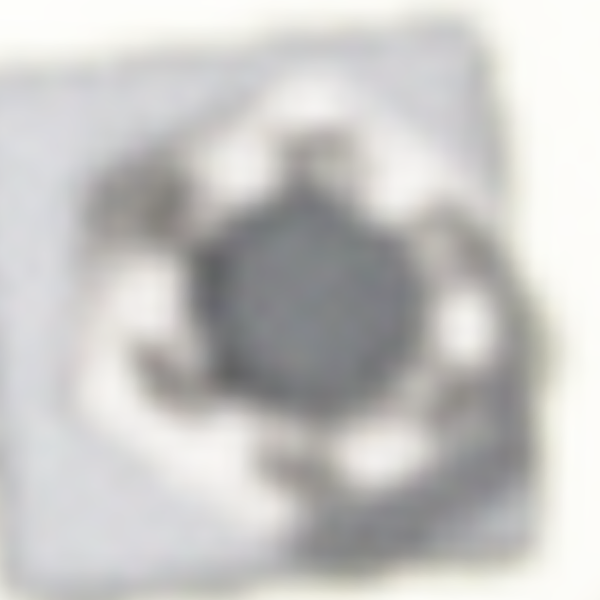

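```bash
python3 - <<'E'
from m import *
c=(.5595,.0132)
for n in("top","side"):
    p=pickle.load(open(n+"0.pkl","rb")); uv=proj(p,(*c,.07)); S=12; h=25
    x0,y0=int(uv[0])-h,int(uv[1])-h
    base=cv2.resize(p["img"][y0:y0+2*h-10,x0:x0+2*h-10,::-1].copy() if 0 else p["img"][y0:y0+2*h,x0:x0+2*h,::-1].copy(),None,fx=S,fy=S,interpolation=cv2.INTER_CUBIC)
    out=[base.copy()]
    for ph in (26,55):
        im=base.copy()
        f=lambda X:tuple(int(v) for v in ((proj(p,X)-[x0,y0]+.5)*S))
        for z in (.048,.072):
            q=[f((c[0]+.02656*np.cos(np.deg2rad(ph+30+60*k)),c[1]+.02656*np.sin(np.deg2rad(ph+30+60*k)),z)) for k in range(6)]
            for i in range(6): cv2.line(im,q[i],q[(i+1)%6],(0,0,255),1)
        for k in range(6):
            hw=np.arcsin(5/21.); 
            a=np.linspace(np.deg2rad(ph+60*k)+hw,np.deg2rad(ph+60*k+60)-hw,8)
            q=[f((c[0]+.021*np.cos(t),c[1]+.021*np.sin(t),.088)) for t in a]
            hw=np.arcsin(5/13.); a=np.linspace(np.deg2rad(ph+60*k)+hw,np.deg2rad(ph+60*k+60)-hw,5)
            q+=[f((c[0]+.013*np.cos(t),c[1]+.013*np.sin(t),.088)) for t in a][::-1]
            cv2.polylines(im,[np.int32(q)],True,(0,160,0),1)
        out.append(im)
    o=np.hstack([out[1],out[2]]) ; o=cv2.resize(o,None,fx=.66,fy=.66); print(o.shape)
    cv2.imwrite(f"pics/hyp_{n}.png",o); cv2.imwrite(f"pics/base_{n}.png",base)
    # depth
    z=cloud(p)[...,2]; print(np.round(z[int(uv[1])-14:int(uv[1])+14:1,int(uv[0])-14:int(uv[0])+15]*1000).astype(int))
E
```

```text
(396, 792, 3)
[[   7   10    8    9   10    8    9    8   11    9   12   11   10    7
    11   12   11   10   11   14   10   14   11    8   13   29   24   34
    24]
 [  11    9    9   12   10   11    9   10    9   16   10   10   12    9
    10   10   12   24   29   24   29   30   28   29   30   31   29   31
    30]
 [  11   11    9   10   12   10   10   11    9    8   28   31   29   30
    27   32   29   31   29   30   29   30   29   31   32   30   28   30
    28]
 [  12    8   23   27   29   31   32   32   34   31   71   73   72   30
    31   30   31   30   30   28   28   32   31   28   29   28   33   31
    29]
 [  27   30   31   30   29   31   28   31   30   72   71   85   87   81
    71   73   72   72   88   89   71   71   72   28   30   30   29   27
    27]
 [  28   31   30   31   29   30   30   31   71   87   87   89   88   76
    72   68   72   72   87   87   86   69   74   32   32   32   28   29
    27]
 [  30   29   27   30   30   29   32   28   72   86   91   89   92   74
    74   69   74   73   89   90   88   88   71   73   30   31   29   29
    33]
 [  27   30   31   30 
[... 5873 characters left out ...]
 54  58  64  63  66  73  71  72  72  71  72  70
   70  68  64  67  63  63  52  29  31  29  30]
 [ 11   9   7  30  29  27  50  55  57  61  62  65  70  69  70  69  66  68
   64  65  62  64  62  60  52  31  29  30  30]
 [ 10   8   9  30  29  30  30  49  53  56  60  64  65  66  64  62  63  61
   64  60  59  60  59  58  26  29  29  30  27]
 [ 10  11  27  29  29  30  28  29  50  53  55  60  64 820  63  61  60  58
   58  57  53  54  53  55  30  30  30  28  30]
 [  9   7  24  28  27  30  30  31  32  47  51  58  58  57  57  55  56  56
   52  52  53  54  51  50  28  30  28  31  28]
 [ 10  10  27  28  30  30  29  31  33  38  39  49  56  57  53  54  51  52
   50  49  46  40  37  29  29  27  31  29  28]]
```

View pics/hyp_top.png

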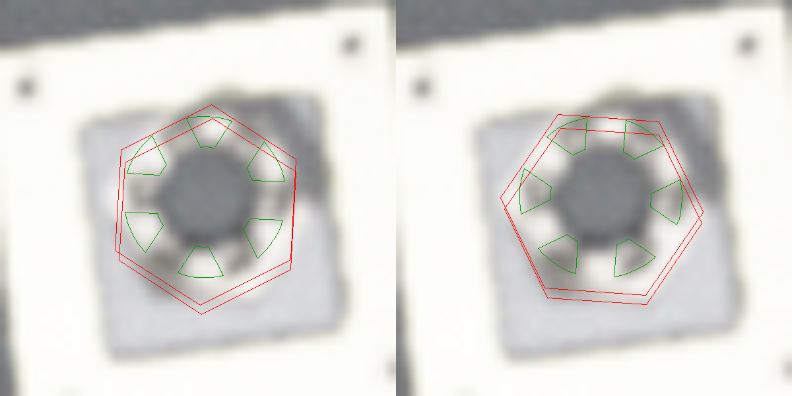

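View pics/hyp_side.png

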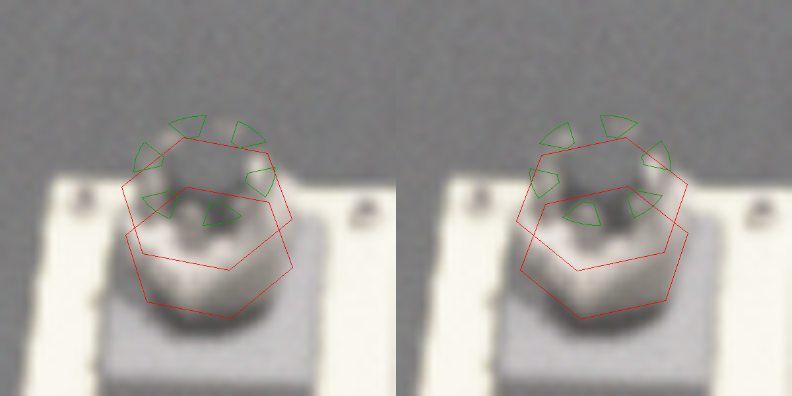

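View pics/base_side.png

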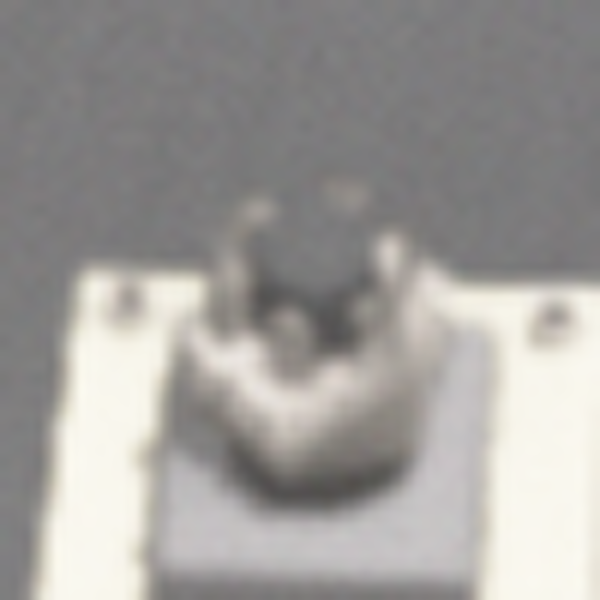

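```bash
cat > nutfit.py <<'E'
from m import *
def nutfit(p,c0=(.5595,.0132),verbose=True):
    C=cloud(p).reshape(-1,3); 
    C=C[(np.hypot(C[:,0]-c0[0],C[:,1]-c0[1])<.03)&(C[:,2]>.066)&(C[:,2]<.1)]
    best=None
    def model(X,cx,cy,ph):
        x,y=X[:,0]-cx,X[:,1]-cy; r=np.hypot(x,y); a=np.arctan2(y,x)
        d=(a-ph+np.pi/6)%(np.pi/3)-np.pi/6
        z=np.full(len(X),.072); z[(r<.021)&(abs(r*np.sin(d))>.005)]=.088; z[r<.013]=.094
        z[r*np.cos(d)>.0235]=.03
        return z
    # only points seen as top surfaces
    res=[]
    for cx in c0[0]+np.arange(-.003,.0031,.0005):
        for cy in c0[1]+np.arange(-.003,.0031,.0005):
            for ph in np.deg2rad(np.arange(0,60,1)):
                res.append((np.minimum(abs(model(C,cx,cy,ph)-C[:,2]),.006).mean(),cx,cy,np.rad2deg(ph)))
    res.sort(); return res,len(C)
if __name__=="__main__":
    for n in("top","side"):
        p=pickle.load(open(n+"0.pkl","rb")); r,N=nutfit(p); print(n,N); 
        for k in r[:5]: print(np.round(k,4))
        q=[k for k in r[:40]]; print(np.mean(q,0))
        b=[k for k in r if abs((k[3]-r[0][3]+30)%60-30)>15][0]; print("rival",b)
E
python3 nutfit.py
```

```text
top 429
[1.90e-03 5.60e-01 1.27e-02 5.50e+01]
[1.90e-03 5.60e-01 1.27e-02 5.60e+01]
[1.90e-03 5.60e-01 1.27e-02 5.70e+01]
[1.900e-03 5.595e-01 1.270e-02 5.600e+01]
[1.90e-03 5.60e-01 1.22e-02 5.60e+01]
[1.99283578e-03 5.60087500e-01 1.26875000e-02 5.54250000e+01]
rival (np.float64(0.0030081813285524296), np.float64(0.5599999999999999), np.float64(0.012199999999999999), np.float64(11.0))
side 317
[2.900e-03 5.585e-01 1.320e-02 5.500e+01]
[2.900e-03 5.585e-01 1.320e-02 5.400e+01]
[2.900e-03 5.585e-01 1.320e-02 5.600e+01]
[2.90e-03 5.58e-01 1.32e-02 5.40e+01]
[2.900e-03 5.585e-01 1.320e-02 5.700e+01]
[2.93706493e-03 5.58162500e-01 1.32125000e-02 5.52250000e+01]
rival (np.float64(0.0034923972758620805), np.float64(0.5595), np.float64(0.012199999999999999), np.float64(11.0))
```

```bash
cat > go.py <<'E'
from h import *
from station import ctrl
def state():
    o=ctrl.get_obs(); M=R.from_rotvec(o["tool_rot"]).as_matrix()
    return o,M
def yaw(M): return np.rad2deg(np.arctan2(M[1,0],M[0,0]))   # x axis heading
def plan(tgt,yawx=None):
    o,M=state(); y=yaw(M)
    d=M.T@(np.array(tgt)-o["tool_pos"])
    s=f"t={o['t']:.2f} pos={np.round(o['tool_pos'],4)} yaw_x={y:.2f} tilt={np.rad2deg(np.arccos(-M[2,2])):.2f} open={o['opening']*1000:.1f} F={np.round(o['contact_force'],1)} T={np.round(o['wrist_torque'],3)} q6={o['q'][5]:.2f}\n d_tool={np.round(d,4)}"
    if yawx is not None: s+=f" turn(tool z)={np.deg2rad((y-yawx+180)%360-180):.4f} rad"
    print(s)
E
python3 -c "
from go import *; plan((.5593,.0130,.15),25.5)"
```

```text
t=0.90 pos=[ 0.2587 -0.5689  0.2313] yaw_x=24.45 tilt=0.00 open=85.4 F=[-0.4  0.6 -0.1] T=[ 0.008 -0.025 -0.044] q6=-0.12
 d_tool=[ 0.5145 -0.4053  0.0813] turn(tool z)=-0.0183 rad
```

Request:
apply_moves --pt "0.046 -0.036 0.003 0 1" --pt "0.046 -0.036 0.003 0 1" --pt "0.046 -0.036 0.003 0 1" --pt "0.046 -0.036 0.003 0 1" --pt "0.046 -0.036 0.003 0 1" --pt "0.046 -0.036 0.003 0 1" --pt "0.046 -0.036 0.003 0 1" --pt "0.046 -0.036 0.003 0 1" --grip_force 40

```text
t: 1.9
tool_pos: [0.4803, -0.1466, 0.2081]
tool_rot: [3.068, 0.651, 0.007]
contact_force: [1.4, -0.9, 0.0]
opening: 0.0853
```

```bash
python3 -c "
from go import *; plan((.5593,.0130,.15),25.5)"
```

```text
t=1.90 pos=[ 0.4803 -0.1466  0.2081] yaw_x=23.95 tilt=0.38 open=85.3 F=[ 1.4 -0.9  0. ] T=[-0.033  0.014  0.023] q6=0.71
 d_tool=[ 0.1368 -0.1142  0.0579] turn(tool z)=-0.0271 rad
```

Request:
apply_moves --pt "0.042 -0.035 0.01 -0.007 1" --pt "0.042 -0.035 0.01 -0.007 1" --pt "0.036 -0.03 0.01 -0.007 1" --pt "0.014 -0.012 0.01 -0.007 1" --pt "0 0 0.01 0 1" --pt "0 0 0.007 0 1" --pt "0 0 0 0 1" --pt "0 0 0 0 1"

```text
t: 2.9
tool_pos: [0.5586, 0.0155, 0.1499]
tool_rot: [3.054, 0.697, 0.01]
contact_force: [0.3, -0.7, 0.1]
opening: 0.0856
```

```bash
python3 -c "
from go import *; plan((.5593,.0130,.04),25.5)"
```

```text
t=2.90 pos=[0.5586 0.0155 0.1499] yaw_x=25.71 tilt=0.61 open=85.6 F=[ 0.3 -0.7  0.1] T=[-0.007  0.001 -0.072] q6=1.02
 d_tool=[-0.0009  0.0014  0.1099] turn(tool z)=0.0037 rad
```

Request:
apply_moves --pt "0 0.001 0.025 0.002 1" --pt "0 0 0.025 0 1" --pt "0 0 0.025 0 1" --pt "0 0 0.02 0 1" --pt "0 0 0.01 0 1" --pt "0 0 0.003 0 1" --pt "0 0 0 0 1" --pt "0 0 0 0 1"

```text
t: 3.9
tool_pos: [0.5646, 0.009, 0.0459]
tool_rot: [3.053, 0.683, 0.028]
contact_force: [-0.3, -0.1, 0.2]
opening: 0.0855
```

```bash
python3 -c "
from go import *; plan((.5593,.0130,.04),25.5)"
```

```text
t=3.90 pos=[0.5646 0.009  0.0459] yaw_x=25.24 tilt=1.27 open=85.5 F=[-0.3 -0.1  0.2] T=[ 0.037 -0.009  0.012] q6=1.02
 d_tool=[-0.0032 -0.006   0.0057] turn(tool z)=-0.0046 rad
```

Request:
apply_moves --pt "-0.0015 -0.003 0.003 -0.002 1" --pt "-0.0015 -0.003 0.003 -0.002 1" --pt "0 0 0 0 1" --pt "0 0 0 0 0.6" --pt "0 0 0 0 0.4" --pt "0 0 0 0 0.3" --pt "0 0 0 0 0.25" --pt "0 0 0 0 0.2" --grip_force 20

```text
t: 4.9
tool_pos: [0.5599, 0.0134, 0.0407]
tool_rot: [3.05, 0.69, 0.031]
contact_force: [-0.7, 0.2, -0.3]
opening: 0.0507
```

```bash
python3 -c "
from go import *; o,M=state(); print(M[:,2]); plan((.5593,.0130,.04),25.5)"
```

```text
[ 0.02255787 -0.00925822 -0.99970267]
t=4.90 pos=[0.5599 0.0134 0.0407] yaw_x=25.50 tilt=1.40 open=50.7 F=[-0.7  0.2 -0.3] T=[ 0.014 -0.008 -0.021] q6=1.02
 d_tool=[-0.0008  0.0001  0.0007] turn(tool z)=0.0001 rad
```

Centred. Next I close on the flats.

Request:
apply_moves --pt "0 0 0 0 0.1" --pt "0 0 0 0 0.0" --pt "0 0 0 0 -0.1" --pt "0 0 0 0 -0.3" --pt "0 0 0 0 -0.3" --pt "0 0 0 0 -0.3" --pt "0 0 0 0 -0.3" --pt "0 0 0 0 -0.3" --grip_force 30

```text
t: 5.9
tool_pos: [0.5608, 0.0121, 0.0414]
tool_rot: [3.048, 0.689, 0.033]
contact_force: [0.1, -2.1, 1.0]
opening: 0.0455
```

```bash
python3 -c "
from go import *; o,M=state(); print(M[:,2]); plan((.5593,.0130,.04),25.5)"
```

```text
[ 0.02430389 -0.01141158 -0.99963948]
t=5.90 pos=[0.5608 0.0121 0.0414] yaw_x=25.48 tilt=1.54 open=45.5 F=[ 0.1 -2.1  1. ] T=[-0.167  0.039 -0.071] q6=1.02
 d_tool=[-0.001  -0.0015  0.0014] turn(tool z)=-0.0003 rad
```

Request:
apply_moves --pt "0 0 0 0.032 -0.3" --pt "0 0 0 0.032 -0.3" --pt "0 0 0 0.032 -0.3" --pt "0 0 0 0.032 -0.3" --pt "0 0 0 0.032 -0.3" --pt "0 0 0 0.032 -0.3" --pt "0 0 0 0.032 -0.3" --pt "0 0 0 0.032 -0.3"

```text
t: 6.9
tool_pos: [0.5608, 0.012, 0.0415]
tool_rot: [3.116, 0.268, 0.036]
contact_force: [-0.1, -1.7, 0.6]
opening: 0.0455
```

```bash
cat > tq.py <<'E'
from go import *
L=[]
for i in range(4):
    o=ctrl.get_obs(); M=R.from_rotvec(o["tool_rot"]).as_matrix()
    L.append((o["t"],o["wrist_torque"]@M[:,2],o["effort"][5],yaw(M),o["q"][5]))
    if i<3: ctrl.get_image("side")
L=np.array(L); print(np.round(L,4)); print("mean",np.round(L.mean(0),4))
plan((.5593,.0130,.04))
E
python3 tq.py
```

```text
[[ 6.9000e+00 -8.6600e-02 -1.3590e-01  9.8602e+00  1.2970e+00]
 [ 6.9500e+00  8.0600e-02  3.7000e-03  9.8137e+00  1.2978e+00]
 [ 7.0000e+00  5.0500e-02  3.1700e-02  9.9174e+00  1.2959e+00]
 [ 7.0500e+00  9.5100e-02 -3.9600e-02  9.9513e+00  1.2953e+00]]
mean [ 6.975   0.0349 -0.035   9.8856  1.2965]
t=7.05 pos=[0.5608 0.012  0.0414] yaw_x=9.95 tilt=1.56 open=45.7 F=[ 0.2 -3.2  0.3] T=[-0.497 -0.001 -0.107] q6=1.30
 d_tool=[-0.0014 -0.0013  0.0014]
```

Request:
apply_moves --pt "0 0 0 0.009 -0.3" --pt "0 0 0 0.009 -0.3" --pt "0 0 0 0.009 -0.3" --pt "0 0 0 0.009 -0.3" --pt "0 0 0 0.009 -0.3" --pt "0 0 0 0.009 -0.3" --pt "0 0 0 0.009 -0.3" --pt "0 0 0 0.009 -0.3"

```text
t: 8.05
tool_pos: [0.5608, 0.0119, 0.0414]
tool_rot: [3.124, 0.152, 0.037]
contact_force: [0.7, -1.5, 1.7]
opening: 0.0452
```

```bash
python3 tq.py
```

```text
[[ 8.05   -0.1121  0.0246  5.5858  1.3718]
 [ 8.1     0.0382  0.0539  5.5708  1.372 ]
 [ 8.15    0.0474 -0.0221  5.5923  1.3716]
 [ 8.2     0.0597 -0.0558  5.5964  1.3715]]
mean [8.1250e+00 8.3000e-03 2.0000e-04 5.5863e+00 1.3717e+00]
t=8.20 pos=[0.5608 0.0119 0.0414] yaw_x=5.60 tilt=1.56 open=45.8 F=[ 0.1 -3.1  0.5] T=[-0.528  0.025 -0.073] q6=1.37
 d_tool=[-0.0014 -0.0012  0.0014]
```

Request:
apply_moves --pt "0 0 0 0.0063 -0.3" --pt "0 0 0 0.0063 -0.3" --pt "0 0 0 0.0063 -0.3" --pt "0 0 0 0.0063 -0.3" --pt "0 0 0 0.0063 -0.3" --pt "0 0 0 0.0063 -0.3" --pt "0 0 0 0.0063 -0.3" --pt "0 0 0 0.0063 -0.3"

```text
t: 9.2
tool_pos: [0.5608, 0.0119, 0.0414]
tool_rot: [3.127, 0.069, 0.037]
contact_force: [0.4, -2.2, 0.8]
opening: 0.0455
```

```bash
sed -i 's/range(4)/range(3)/; s/i<3/i<2/' tq.py; python3 tq.py
```

```text
[[ 9.2000e+00 -5.4000e-02  4.5000e-02  2.5363e+00  1.4251e+00]
 [ 9.2500e+00 -6.3700e-02  6.3400e-02  2.5252e+00  1.4252e+00]
 [ 9.3000e+00  3.0900e-02  9.2000e-03  2.5370e+00  1.4250e+00]]
mean [ 9.25   -0.0289  0.0392  2.5328  1.4251]
t=9.30 pos=[0.5608 0.0119 0.0414] yaw_x=2.54 tilt=1.57 open=45.8 F=[-0.1 -1.9  0.7] T=[-0.485  0.023 -0.043] q6=1.42
 d_tool=[-0.0015 -0.0012  0.0014]
```

Request:
apply_moves --pt "0 0 0 0.0063 -0.3" --pt "0 0 0 0.0063 -0.3" --pt "0 0 0 0.0063 -0.3" --pt "0 0 0 0.0063 -0.3" --pt "0 0 0 0.0063 -0.3" --pt "0 0 0 0.0063 -0.3" --pt "0 0 0 0.0063 -0.3" --pt "0 0 0 0.0063 -0.3"

```text
t: 10.3
tool_pos: [0.5608, 0.0118, 0.0415]
tool_rot: [3.129, -0.015, 0.038]
contact_force: [0.9, -2.0, 0.5]
opening: 0.0458
```

```bash
python3 tq.py
```

```text
[[ 1.0300e+01 -1.0740e-01  4.6800e-02 -5.3540e-01  1.4788e+00]
 [ 1.0350e+01 -3.4500e-02  6.4900e-02 -5.3890e-01  1.4789e+00]
 [ 1.0400e+01  7.9000e-03  9.8000e-03 -5.2730e-01  1.4786e+00]]
mean [10.35   -0.0447  0.0405 -0.5339  1.4788]
t=10.40 pos=[0.5608 0.0118 0.0414] yaw_x=-0.53 tilt=1.57 open=45.7 F=[ 0.3 -1.7  0.7] T=[-0.558  0.077 -0.022] q6=1.48
 d_tool=[-0.0016 -0.0012  0.0014]
```

Request:
apply_moves --pt "0 0 0 0.0063 -0.3" --pt "0 0 0 0.0063 -0.3" --pt "0 0 0 0.0063 -0.3" --pt "0 0 0 0.0063 -0.3" --pt "0 0 0 0.0063 -0.3" --pt "0 0 0 0.0063 -0.3" --pt "0 0 0 0.0063 -0.3" --pt "0 0 0 0.0063 -0.3"

```text
t: 11.4
tool_pos: [0.5608, 0.0118, 0.0414]
tool_rot: [3.128, -0.098, 0.038]
contact_force: [0.2, -2.2, 0.8]
opening: 0.0456
```

```bash
python3 tq.py
```

```text
[[11.4    -0.1016  0.0748 -3.5953  1.5323]
 [11.45   -0.0431  0.0912 -3.6065  1.5325]
 [11.5    -0.0127  0.0363 -3.5899  1.5322]]
mean [11.45   -0.0525  0.0674 -3.5972  1.5323]
t=11.50 pos=[0.5608 0.0118 0.0414] yaw_x=-3.59 tilt=1.57 open=45.7 F=[ 1.4 -2.5  0.9] T=[-0.651  0.099 -0.004] q6=1.53
 d_tool=[-0.0016 -0.0011  0.0013]
```

Request:
apply_moves --pt "0 0 0 0.0063 -0.3" --pt "0 0 0 0.0063 -0.3" --pt "0 0 0 0.0063 -0.3" --pt "0 0 0 0.0063 -0.3" --pt "0 0 0 0.0063 -0.3" --pt "0 0 0 0.0063 -0.3" --pt "0 0 0 0.0063 -0.3" --pt "0 0 0 0.0063 -0.3"

```text
t: 12.5
tool_pos: [0.5608, 0.0118, 0.0414]
tool_rot: [3.124, -0.181, 0.039]
contact_force: [1.8, -1.7, 0.2]
opening: 0.0457
```

```bash
python3 tq.py
```

```text
[[12.5    -0.2627  0.2103 -6.6121  1.5854]
 [12.55   -0.1841  0.226  -6.6217  1.5855]
 [12.6    -0.0953  0.173  -6.6108  1.5852]]
mean [12.55   -0.1807  0.2031 -6.6149  1.5854]
t=12.60 pos=[0.5608 0.0118 0.0414] yaw_x=-6.61 tilt=1.58 open=45.5 F=[ 0.8 -1.8  0. ] T=[-0.713  0.103  0.077] q6=1.59
 d_tool=[-0.0017 -0.001   0.0014]
```

Request:
apply_moves --pt "0 0 0 0.006 -0.3" --pt "0 0 0 0.006 -0.3" --pt "0 0 0 0.006 -0.3" --pt "0 0 0 0.003 -0.3" --pt "0 0 0 0.0 -0.3" --pt "0 0 0 0 -0.3" --pt "0 0 0 0 -0.3" --pt "0 0 0 0 -0.3"

```text
t: 13.6
tool_pos: [0.5608, 0.0118, 0.0414]
tool_rot: [3.122, -0.215, 0.039]
contact_force: [0.7, -1.3, -0.6]
opening: 0.0456
```

```bash
python3 tq.py
```

```text
[[13.6    -0.2961  0.2898 -7.8645  1.6074]
 [13.65   -0.2817  0.2897 -7.8618  1.6073]
 [13.7    -0.3244  0.2896 -7.8653  1.6073]]
mean [13.65   -0.3007  0.2897 -7.8639  1.6073]
t=13.70 pos=[0.5608 0.0118 0.0414] yaw_x=-7.87 tilt=1.58 open=45.7 F=[ 0.9 -1.6  0.4] T=[-0.622  0.18   0.307] q6=1.61
 d_tool=[-0.0017 -0.001   0.0014]
```

Request:
apply_moves --pt "0 0 0 -0.05 -0.3" --pt "0 0 0 -0.11 -0.3" --pt "0 0 0 -0.12 -0.3" --pt "0 0 0 -0.12 -0.3" --pt "0 0 0 -0.12 -0.3" --pt "0 0 0 -0.12 -0.3" --pt "0 0 0 -0.05 -0.3" --pt "0 0 0 0 -0.3"

```text
t: 14.7
tool_pos: [0.5608, 0.0122, 0.0415]
tool_rot: [3.004, 0.868, 0.034]
contact_force: [-0.5, -1.8, 1.2]
opening: 0.0455
```

```bash
python3 -c "
from go import *; plan((.5593,.0130,.04),36.9)"
```

```text
t=14.70 pos=[0.5608 0.0122 0.0415] yaw_x=32.23 tilt=1.49 open=45.5 F=[-0.5 -1.8  1.2] T=[-0.233  0.016  0.045] q6=0.90
 d_tool=[-0.0009 -0.0016  0.0014] turn(tool z)=-0.0814 rad
```

Request:
apply_moves --pt "0 0 0 -0.02 -0.3" --pt "0 0 0 -0.02 -0.3" --pt "0 0 0 -0.02 -0.3" --pt "0 0 0 -0.018 -0.3" --pt "0 0 0 0 -0.3" --pt "0 0 0 0 -0.3" --pt "0 0 0 0 -0.3" --pt "0 0 0 0 -0.3"

```text
t: 15.7
tool_pos: [0.5608, 0.0122, 0.0414]
tool_rot: [2.967, 0.988, 0.034]
contact_force: [0.0, -3.0, 1.2]
opening: 0.0454
```

```bash
python3 -c "
from go import *; plan((.5593,.0130,.04),36.9)"
```

```text
t=15.70 pos=[0.5608 0.0122 0.0414] yaw_x=36.84 tilt=1.47 open=45.4 F=[ 0.  -3.   1.2] T=[-0.249  0.02  -0.039] q6=0.82
 d_tool=[-0.0008 -0.0016  0.0014] turn(tool z)=-0.0010 rad
```

Request:
apply_moves --pt "0 0 0 0 0.1" --pt "0 0 0 0 0.4" --pt "0 0 0 0 0.8" --pt "0 0 0 0 1" --pt "0 0 -0.01 0 1" --pt "0 0 -0.025 0 1" --pt "0 0 -0.04 0 1" --pt "0 0 -0.04 0 1"

```text
t: 16.7
tool_pos: [0.5548, 0.0146, 0.1563]
tool_rot: [2.973, 0.99, 0.022]
contact_force: [0.3, -0.8, 0.3]
opening: 0.0853
```

```bash
python3 - <<'E'
from go import *
plan((.4915,.2525,.15),18.5)
for n in("top","side"):
    p=pickle.load(open(n+"0.pkl","rb")); C=cloud(p).reshape(-1,3)
    m=(abs(C[:,0]-.5)<.06)&(abs(C[:,1]-.255)<.04)
    G=C[m&(C[:,2]>.020)&(C[:,2]<.034)]
    r=cv2.minAreaRect((G[:,:2]*1000).astype(np.float32)); print(n,len(G),np.round(G[:,2].mean(),4),r, G[:,:2].mean(0))
    D=(G[:,:2]-G[:,:2].mean(0)); w,v=np.linalg.eigh(D.T@D); print("ang",np.rad2deg(np.arctan2(v[1,1],v[0,1])))
    # color: warp at z=.028 and .014
    for z in(.028,.014):
        im=warp=None
E
cat > pinfit.py <<'E'
from m import *
p=pickle.load(open("top0.pkl","rb"))
for n in("top","side"):
    p=pickle.load(open(n+"0.pkl","rb"))
    w=warp(p,.021,(.52,.262),.07,.25); cv2.imwrite(f"pics/pin_{n}.png",w[:,:,::-1])
E
python3 pinfit.py; python3 -c "
import cv2,numpy as np
cv2.imwrite('pics/pinpair.png',np.hstack([cv2.resize(cv2.imread(f'pics/pin_{n}.png'),(400,400)) for n in('top','side')]))"
```

```text
t=16.70 pos=[0.5548 0.0146 0.1563] yaw_x=36.85 tilt=0.93 open=85.3 F=[ 0.3 -0.8  0.3] T=[ 0.011 -0.05  -0.032] q6=0.82
 d_tool=[ 0.092  -0.2284  0.0046] turn(tool z)=0.3203 rad
top 156 0.0271 ((513.965576171875, 258.0138244628906), (89.54452514648438, 16.17603874206543), 20.215707778930664) [0.49288751 0.24965477]
ang -160.5834898755391
side 155 0.0269 ((488.9056396484375, 250.7764892578125), (40.12540054321289, 16.272695541381836), 20.477781295776367) [0.48837654 0.2519722 ]
ang -162.44034482244004
```

View pics/pinpair.png

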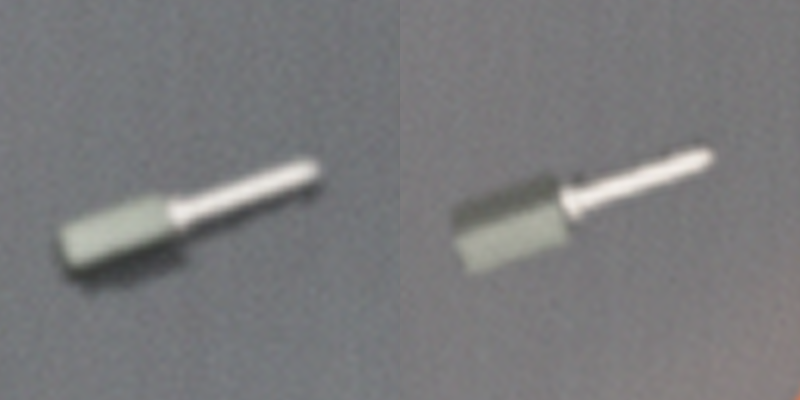

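```bash
python3 - <<'E'
from go import *
for n in("top","side"):
    p=pickle.load(open(n+"0.pkl","rb")); C=cloud(p); I=cv2.cvtColor(p["img"],cv2.COLOR_RGB2HSV)
    m=(np.hypot(C[...,0]-.490,C[...,1]-.2515)<.03)&(C[...,2]>.0235)&(C[...,2]<.034)
    G=C[m]; r=cv2.minAreaRect((G[:,:2]*1000).astype(np.float32)); print(n,len(G),r)
    # shank axis: bright px
    s=(C[...,0]>.513)&(C[...,0]<.58)&(abs(C[...,1]-.268)<.03)&(p["img"].min(-1)>150); S=C[s]; print(len(S),S.mean(0))
    l=cv2.fitLine((S[:,:2]*1000).astype(np.float32),cv2.DIST_HUBER,0,.01,.01).ravel(); print(np.rad2deg(np.arctan2(l[1],l[0])),l)
E
```

```text
top 140 ((492.7156066894531, 250.2411346435547), (44.29081344604492, 16.077678680419922), 20.215707778930664)
86 [0.53679367 0.26762959 0.0134895 ]
20.706894 [9.3540150e-01 3.5358742e-01 5.3694293e+02 2.6668332e+02]
side 138 ((489.27880859375, 250.52792358398438), (39.283138275146484, 15.815128326416016), 18.725507736206055)
88 [0.53566707 0.26680116 0.01416307]
18.709919 [9.4715476e-01 3.2077700e-01 5.3595099e+02 2.6719464e+02]
```

Request:
apply_moves --pt "0.022 -0.056 0 0.05 1" --pt "0.022 -0.056 0 0.05 1" --pt "0.022 -0.056 0 0.05 1" --pt "0.015 -0.04 0 0.05 1" --pt "0 0 0 0.05 1" --pt "0 0 0 0.03 1" --pt "0 0 0 0 1" --pt "0 0 0 0 1"

```text
t: 17.7
tool_pos: [0.5146, 0.2392, 0.1678]
tool_rot: [3.087, 0.547, 0.055]
contact_force: [-0.4, 0.2, -0.0]
opening: 0.0854
```

```bash
python3 - <<'E'
from go import *
plan((.490,.2515,.10),20)
for n in("top","side"):
    p=ctrl.get_image(n); pickle.dump(p,open(n+"1.pkl","wb"))
import nutfit
for n in("top","side"):
    p=pickle.load(open(n+"1.pkl","rb")); r,N=nutfit.nutfit(p); print(n,N,np.round(r[0],4),np.round(np.mean(r[:40],0),4))
    from m import warp
    cv2.imwrite(f"pics/n1_{n}.png",cv2.resize(warp(p,.08,(.56,.013),.06,.2),(400,400))[:,:,::-1])
cv2.imwrite("pics/n1.png",np.hstack([cv2.imread(f"pics/n1_{n}.png") for n in("top","side")]))
E
```

```text
t=17.70 pos=[0.5146 0.2392 0.1678] yaw_x=20.12 tilt=2.04 open=85.4 F=[-0.4  0.2 -0. ] T=[ 0.023 -0.002  0.014] q6=1.53
 d_tool=[-0.0211 -0.0209  0.0669] turn(tool z)=0.0020 rad
top 428 [1.90e-03 5.60e-01 1.27e-02 7.00e+00] [2.000e-03 5.601e-01 1.240e-02 6.975e+00]
side 0 [   nan 0.5565 0.0102 0.    ] [      nan 5.565e-01 1.020e-02 1.950e+01]nutfit.py:17: RuntimeWarning: Mean of empty slice.
  res.append((np.minimum(abs(model(C,cx,cy,ph)-C[:,2]),.006).mean(),cx,cy,np.rad2deg(ph)))
  ret = ret.dtype.type(ret / rcount)
```

View pics/n1.png

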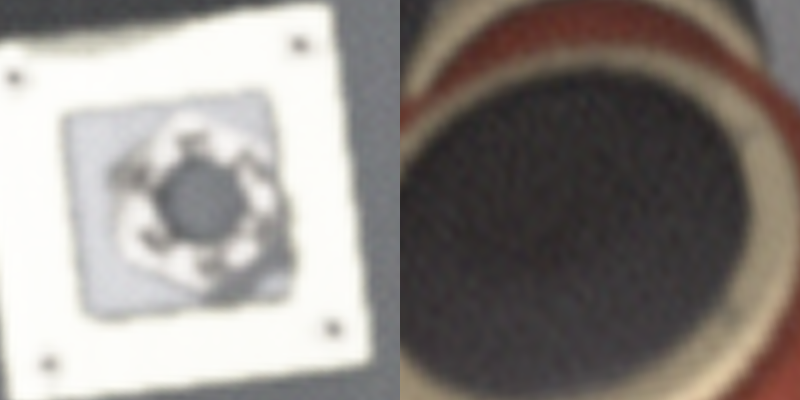

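Request:
apply_moves --pt "-0.007 -0.006 0.015 0 1" --pt "-0.007 -0.006 0.02 0 1" --pt "-0.006 -0.005 0.02 0 1" --pt "-0.002 -0.002 0.02 0 0.6" --pt "0 0 0.02 0 0.3" --pt "0 0 0.01 0 0.1" --pt "0 0 0 0 0" --pt "0 0 0 0 0"

```text
t: 18.8
tool_pos: [0.4832, 0.2486, 0.0494]
tool_rot: [3.086, 0.547, 0.039]
contact_force: [-0.2, 0.0, -0.1]
opening: 0.0429
```

```bash
python3 -c "
from go import *; o,M=state(); print(M[:,2]); plan((.490,.2505,.005),19.8)"
```

```text
[ 0.02568025 -0.00325241 -0.99966492]
t=18.80 pos=[0.4832 0.2486 0.0494] yaw_x=20.12 tilt=1.48 open=42.9 F=[-0.2  0.  -0.1] T=[0.055 0.022 0.028] q6=1.57
 d_tool=[0.006  0.0001 0.0445] turn(tool z)=0.0056 rad
```

Request:
apply_moves --pt "0.003 0 0.012 0.005 0" --pt "0.002 0 0.012 0 0" --pt "0.001 0 0.01 0 0" --pt "0 0 0.006 0 0" --pt "0 0 0.002 0 0" --pt "0 0 0 0 0" --pt "0 0 0 0 0" --pt "0 0 0 0 0"

```text
t: 19.8
tool_pos: [0.4921, 0.2512, 0.0065]
tool_rot: [3.088, 0.539, 0.045]
contact_force: [-0.0, 0.5, 0.4]
opening: 0.0425
```

```bash
python3 -c "
from go import *; o,M=state(); print(M[:,2]); plan((.490,.2505,.005),19.8)
p=ctrl.get_image('side'); cv2.imwrite('pics/g1.png',cv2.resize(p['img'][270:400,200:370,::-1],None,fx=4,fy=4,interpolation=cv2.INTER_CUBIC))"
```

```text
[ 0.0292271  -0.0020094  -0.99957078]
t=19.80 pos=[0.4921 0.2512 0.0065] yaw_x=19.80 tilt=1.68 open=42.5 F=[-0.   0.5  0.4] T=[-0.001  0.006  0.054] q6=1.58
 d_tool=[-0.0023 -0.0001  0.0015] turn(tool z)=-0.0000 rad
```

View pics/g1.png

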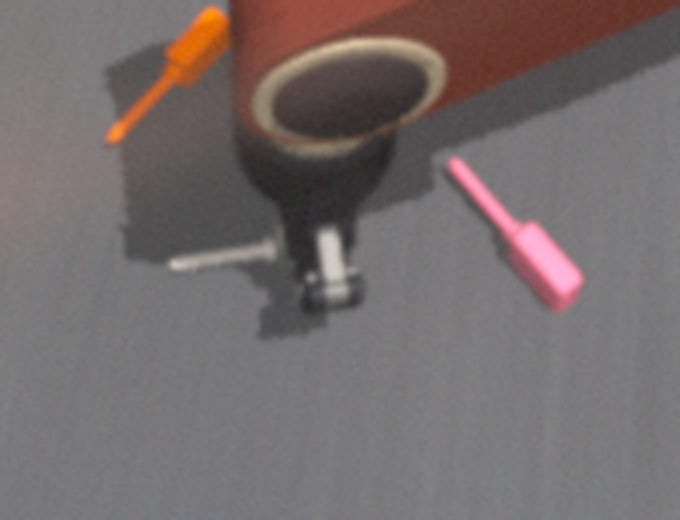

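Request:
apply_moves --pt "-0.002 0 0.001 0 -0.2" --pt "0 0 0 0 -0.4" --pt "0 0 0 0 -0.6" --pt "0 0 0 0 -0.8" --pt "0 0 0 0 -1" --pt "0 0 0 0 -1" --pt "0 0 0 0 -1" --pt "0 0 0 0 -1" --grip_force 40

```text
t: 20.85
tool_pos: [0.4905, 0.2506, 0.006]
tool_rot: [3.088, 0.539, 0.046]
contact_force: [0.3, -0.5, 1.2]
opening: 0.0153
```

```bash
python3 -c "
from go import *; o,M=state(); print(M[:,2]); plan((.490,.2505,.005),19.8)"
```

```text
[ 0.03025882 -0.00176053 -0.99954055]
t=20.85 pos=[0.4905 0.2506 0.006 ] yaw_x=19.80 tilt=1.74 open=15.3 F=[ 0.3 -0.5  1.2] T=[0.039 0.07  0.009] q6=1.58
 d_tool=[-0.0005 -0.0001  0.001 ] turn(tool z)=0.0001 rad
```

```bash
python3 -c "
from go import *; o,M=state(); pickle.dump((o['tool_pos'],M),open('grasp.pkl','wb')); plan((.436,-.0024,.10),6.9)"
```

```text
t=20.85 pos=[0.4905 0.2506 0.006 ] yaw_x=19.80 tilt=1.74 open=15.3 F=[ 0.3 -0.5  1.2] T=[0.039 0.07  0.009] q6=1.58
 d_tool=[-0.1343  0.2207 -0.0952] turn(tool z)=0.2252 rad
```

Request:
apply_moves --pt "0 0 -0.01 0 -1" --pt "0 0 -0.025 0 -1" --pt "-0.01 0.01 -0.03 0 -1" --pt "-0.02 0.02 -0.03 0.03 -1" --pt "-0.025 0.03 0 0.05 -1" --pt "-0.025 0.035 0 0.05 -1" --pt "-0.02 0.035 0 0.05 -1" --pt "-0.015 0.03 0 0.03 -1"

```text
t: 21.85
tool_pos: [0.4173, 0.0621, 0.107]
tool_rot: [3.13, 0.21, 0.056]
contact_force: [0.6, 0.0, -0.4]
opening: 0.015
```

```bash
python3 -c "
from go import *; o,M=state(); print(M[:,2]); plan((.436,-.0024,.10),6.9)"
```

```text
[ 0.03612017 -0.00202311 -0.99934541]
t=21.85 pos=[0.4173 0.0621 0.107 ] yaw_x=7.68 tilt=2.07 open=15.0 F=[ 0.6  0.  -0.4] T=[0.015 0.043 0.01 ] q6=1.41
 d_tool=[0.0097 0.0663 0.0078] turn(tool z)=0.0137 rad
```

Request:
apply_moves --pt "0.003 0.02 0 0.004 -1" --pt "0.003 0.02 0 0.004 -1" --pt "0.003 0.016 0 0.003 -1" --pt "0 0.007 0 0 -1" --pt "0 0 0.01 0 -1" --pt "0 0 0.01 0 -1" --pt "0 0 0.005 0 -1" --pt "0 0 0 0 -1"

```text
t: 22.85
tool_pos: [0.4341, -0.0016, 0.082]
tool_rot: [3.132, 0.189, 0.058]
contact_force: [-0.6, 0.4, -0.1]
opening: 0.0154
```

```bash
python3 - <<'E'
from go import *; o,M=state(); print(M[:,2]); plan((.436,-.0024,.0725),6.9)
for n in("top","side"):
    p=ctrl.get_image(n); pickle.dump(p,open(n+"2.pkl","wb")); u=proj(p,(.53,.01,.08)); x,y=int(u[0]),int(u[1])
    print(n,[(np.round(r["uv"],1),round(r["confidence"],2)) for r in ctrl.spot_point(p,"pin_tip")][:3])
    cv2.imwrite(f"pics/p2{n}.png",cv2.resize(p["img"][max(0,y-50):y+50,max(0,x-50):x+50,::-1],(400,400),interpolation=cv2.INTER_CUBIC))
cv2.imwrite("pics/p2.png",np.hstack([cv2.imread(f"pics/p2{n}.png") for n in("top","side")]))
E
```

```text
[ 0.0370714  -0.00118612 -0.99931192]
t=22.85 pos=[ 0.4341 -0.0016  0.082 ] yaw_x=6.92 tilt=2.13 open=15.4 F=[-0.6  0.4 -0.1] T=[-0.016  0.05   0.005] q6=1.27
 d_tool=[0.0014 0.0009 0.0095] turn(tool z)=0.0004 rad
top [(array([172.7, 199.2]), 0.74), (array([180.7, 285.8]), 0.74), (array([260.7, 239.5]), 0.62)]
side [(array([284.5, 219.1]), 0.69), (array([312.9, 311.2]), 0.59), (array([225.1, 305.9]), 0.54)]
```

View pics/p2.png

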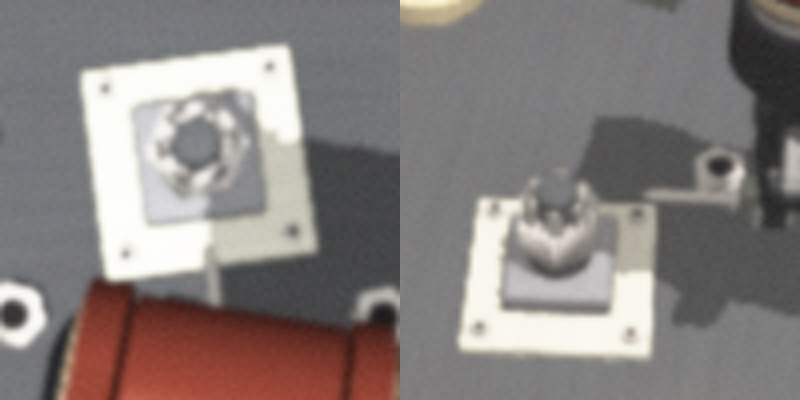

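```bash
cat > shank.py <<'E'
from go import *
import sys
def shank(p,tip,yawd,zt):
    a=np.deg2rad(yawd); d=np.array([np.cos(a),np.sin(a)]); n=np.array([-d[1],d[0]])
    C=cloud(p); X=C[...,:2]-tip
    s=X@d; l=X@n
    m=(s>-.046)&(s<.008)&(abs(l)<.012)&(abs(C[...,2]-zt)<.012)
    P=C[m]; s=s[m]; l=l[m]; z=P[:,2]
    print(len(P),"s range",np.round([s.min(),s.max()],4))
    k=s<-.004
    print(" lateral at tip %.4f slope deg %.2f | z(s=0) %.4f slope deg %.2f zmed %.4f"%(np.polyfit(s[k],l[k],1)[1],np.rad2deg(np.polyfit(s[k],l[k],1)[0]),np.polyfit(s[k],z[k],1)[1],np.rad2deg(np.polyfit(s[k],z[k],1)[0]),np.median(z[k])))
if __name__=="__main__":
    o,M=state(); a=np.deg2rad(6.9); d=np.array([np.cos(a),np.sin(a)])
    pos=o["tool_pos"]; tip=pos[:2]+d*.0755; print("tip expected",tip,"z",pos[2]-.006+.014)
    for n in("top","side"):
        p=pickle.load(open(n+sys.argv[1]+".pkl","rb")); print(n); shank(p,tip,6.9,pos[2]+.008+.003)
    ax=np.array([.560,.0126]); nn=np.array([-d[1],d[0]]); print("tip vs axis: along",(tip-ax)@d,"lateral",(tip-ax)@nn)
E
python3 shank.py 2
```

```text
tip expected [0.50996487 0.0070462 ] z 0.09125704425902985
top
50 s range [-0.0343 -0.0033]
 lateral at tip 0.0009 slope deg 0.76 | z(s=0) 0.0941 slope deg 2.16 zmed 0.0935
side
55 s range [-0.0455 -0.0035]
 lateral at tip 0.0013 slope deg -2.41 | z(s=0) 0.0935 slope deg 1.45 zmed 0.0933
tip vs axis: along -0.050339957913093605 lateral 0.0004974877109344157
```

```bash
python3 -c "
from go import *; plan((.4574,-.0007,.0722),6.9)"
```

```text
t=23.05 pos=[ 0.435  -0.002   0.0833] yaw_x=6.91 tilt=2.26 open=15.4 F=[-0.3 -0.3 -0.2] T=[ 0.034  0.033 -0.013] q6=1.27
 d_tool=[0.0219 0.0013 0.0119] turn(tool z)=0.0001 rad
```

Request:
apply_moves --pt "0.006 0.0005 0.003 0 -1" --pt "0.006 0.0005 0.003 0 -1" --pt "0.006 0 0.003 0 -1" --pt "0.004 0 0.002 0 -1" --pt "0 0 0 0 -1" --pt "0 0 0 0 -1" --pt "0 0 0 0 -1" --pt "0 0 0 0 -1"

```text
t: 24.05
tool_pos: [0.4597, -0.0004, 0.0732]
tool_rot: [3.131, 0.189, 0.064]
contact_force: [-0.5, -0.3, 0.1]
opening: 0.0151
```

```bash
python3 -c "
from go import *; plan((.4574,-.0007,.0722),6.9)
for n in('top','side'):
    p=ctrl.get_image(n); pickle.dump(p,open(n+'3.pkl','wb')); u=proj(p,(.54,.01,.08)); x,y=int(u[0]),int(u[1])
    cv2.imwrite(f'pics/p3{n}.png',cv2.resize(p['img'][max(0,y-30):y+30,max(0,x-30):x+30,::-1],(400,400),interpolation=cv2.INTER_CUBIC))
cv2.imwrite('pics/p3.png',np.hstack([cv2.imread(f'pics/p3{n}.png') for n in('top','side')]))
"; python3 shank.py 3
```

```text
t=24.05 pos=[ 4.597e-01 -4.000e-04  7.320e-02] yaw_x=6.91 tilt=2.35 open=15.1 F=[-0.5 -0.3  0.1] T=[0.022 0.043 0.008] q6=1.28
 d_tool=[-0.0024  0.      0.0009] turn(tool z)=0.0001 rad
tip expected [0.53469885 0.00868863] z 0.08116239099897794
top
59 s range [-0.0237  0.0079]
 lateral at tip 0.0005 slope deg 0.56 | z(s=0) 0.0845 slope deg -1.59 zmed 0.0853
side
73 s range [-0.0449  0.0077]
 lateral at tip 0.0029 slope deg 1.22 | z(s=0) 0.0838 slope deg -0.78 zmed 0.0842
tip vs axis: along -0.02558780566085078 lateral -0.0008434396736778003
```

View pics/p3.png

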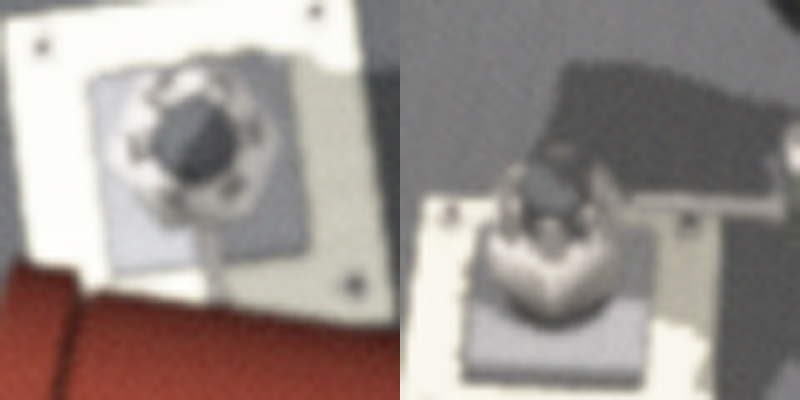

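Request:
apply_moves --pt "0 0 0.0005 0 -1" --pt "0.002 0 0.0005 0 -1" --pt "0.002 0 0.0001 0 -1" --pt "0.002 0 0.0001 0 -1" --pt "0.002 0 0.0001 0 -1" --pt "0.002 0 0.0001 0 -1" --pt "0.002 0 0.0001 0 -1" --pt "0 0 0 0 -1"

```text
t: 25.15
tool_pos: [0.4727, 0.0011, 0.0722]
tool_rot: [3.131, 0.189, 0.064]
contact_force: [-1.6, 0.9, -1.9]
opening: 0.0153
```

```bash
cat > chk.py <<'E'
from go import *
o,M=state(); a=np.deg2rad(6.9); d=np.array([np.cos(a),np.sin(a),0]); n=np.array([-d[1],d[0],0])
ax=np.array([.560,.0127,0]); r=o["tool_pos"]-ax
print("t %.2f grip along %.4f lateral %.4f z %.4f yaw %.2f tilt %.2f F(d,n,z) %s T %s open %.1f"%(o["t"],r@d,r@n,o["tool_pos"][2],yaw(M),np.rad2deg(np.arccos(-M[2,2])),np.round([o["contact_force"]@d,o["contact_force"]@n,o["contact_force"][2]],2),np.round(o["wrist_torque"],2),o["opening"]*1000))
E
python3 chk.py
```

```text
t 25.15 grip along -0.0880 lateral -0.0010 z 0.0722 yaw 6.90 tilt 2.36 F(d,n,z) [-1.45  1.03 -1.91] T [-0.04  0.02 -0.05] open 15.3
```

Request:
apply_moves --pt "0 -0.0005 0.0005 0 -1" --pt "0.002 0 0.0001 0 -1" --pt "0.002 0 0.0001 0 -1" --pt "0.002 0 0.0001 0 -1" --pt "0.002 0 0.0001 0 -1" --pt "0.002 0 0.0001 0 -1" --pt "0 0 0 0 -1" --pt "0 0 0 0 -1"

```text
t: 26.15
tool_pos: [0.4833, 0.003, 0.0715]
tool_rot: [3.131, 0.189, 0.064]
contact_force: [0.4, 0.6, -0.9]
opening: 0.0148
```

```bash
python3 chk.py
```

```text
t 26.15 grip along -0.0773 lateral -0.0005 z 0.0715 yaw 6.91 tilt 2.36 F(d,n,z) [ 0.47  0.6  -0.89] T [ 0.01 -0.02 -0.01] open 14.8
```

Request:
apply_moves --pt "0.0025 -0.0002 0.0003 0 -1" --pt "0.0025 0 0.0001 0 -1" --pt "0.0025 0 0.0001 0 -1" --pt "0.0025 0 0.0001 0 -1" --pt "0.0025 0 0.0001 0 -1" --pt "0.0025 0 0.0001 0 -1" --pt "0.0025 0 0.0001 0 -1" --pt "0 0 0 0 -1"

```text
t: 27.15
tool_pos: [0.502, 0.0054, 0.0713]
tool_rot: [3.131, 0.189, 0.064]
contact_force: [0.3, -0.1, -0.7]
opening: 0.0149
```

```bash
python3 chk.py
```

```text
t 27.15 grip along -0.0584 lateral -0.0003 z 0.0713 yaw 6.90 tilt 2.36 F(d,n,z) [ 0.3  -0.18 -0.67] T [ 0.02  0.05 -0.07] open 14.9
```

Request:
apply_moves --pt "0.002 0 0.0002 0 -1" --pt "0.002 0 0.0001 0 -1" --pt "0.002 0 0.0001 0 -1" --pt "0.001 0 0.0001 0 -1" --pt "0.001 0 0 0 -1" --pt "0.001 0 0 0 -1" --pt "0 0 0 0 -1" --pt "0 0 0 0 -1"

```text
t: 28.15
tool_pos: [0.5115, 0.0066, 0.0711]
tool_rot: [3.131, 0.189, 0.064]
contact_force: [0.4, -0.1, -0.6]
opening: 0.0151
```

```bash
python3 chk.py
```

```text
t 28.15 grip along -0.0489 lateral -0.0002 z 0.0711 yaw 6.90 tilt 2.35 F(d,n,z) [ 0.42 -0.16 -0.59] T [-0.03  0.   -0.01] open 15.1
```

Request:
apply_moves --pt "0.0007 0 0 0 -1" --pt "0.0007 0 0 0 -1" --pt "0.0007 0 0 0 -1" --pt "0.0005 0 0 0 -1" --pt "0 0 0 0 -1" --pt "0 0 0 0 -1" --pt "0 0 0 0 -1" --pt "0 0 0 0 -1"

```text
t: 29.15
tool_pos: [0.5141, 0.0069, 0.0712]
tool_rot: [3.131, 0.189, 0.064]
contact_force: [0.1, 0.1, -0.2]
opening: 0.0152
```

```bash
python3 chk.py; python3 -c "
from go import *
for n in('top','side'):
    p=ctrl.get_image(n); pickle.dump(p,open(n+'4.pkl','wb')); u=proj(p,(.55,.01,.08)); x,y=int(u[0]),int(u[1])
    cv2.imwrite(f'pics/p4{n}.png',cv2.resize(p['img'][max(0,y-30):y+30,max(0,x-30):x+30,::-1],(400,400),interpolation=cv2.INTER_CUBIC))
cv2.imwrite('pics/p4.png',np.hstack([cv2.imread(f'pics/p4{n}.png') for n in('top','side')]))
"
```

```text
t 29.15 grip along -0.0462 lateral -0.0002 z 0.0712 yaw 6.90 tilt 2.35 F(d,n,z) [ 0.16  0.08 -0.24] T [ 0.01 -0.04 -0.05] open 15.2
```

View pics/p4.png

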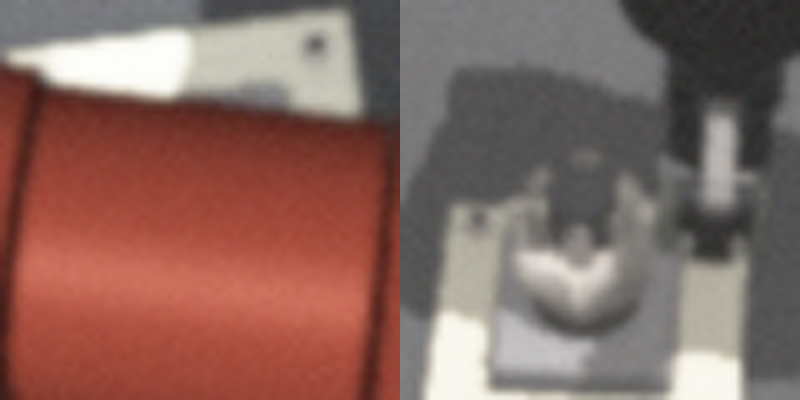

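Request:
apply_moves --pt "0.0006 0 0 0 -1" --pt "0.0006 0 0 0 -1" --pt "0.0006 0 0 0 -1" --pt "0.0006 0 0 0 -1" --pt "0 0 0 0 -1" --pt "0 0 0 0 -1" --pt "0 0 0 0 -1" --pt "0 0 0 0 -1"

```text
t: 30.25
tool_pos: [0.5159, 0.0071, 0.0711]
tool_rot: [3.131, 0.189, 0.06]
contact_force: [-1.4, -0.4, -0.4]
opening: 0.0152
```

```bash
python3 chk.py
```

```text
t 30.25 grip along -0.0445 lateral -0.0002 z 0.0711 yaw 6.91 tilt 2.22 F(d,n,z) [-1.43 -0.25 -0.35] T [-0.06  0.22 -0.01] open 15.2
```

Request:
apply_moves --pt "0.0006 0 0 0 -1" --pt "0.0006 0 0 0 -1" --pt "0.0006 0 0 0 -1" --pt "0.0 0 0 0 -1" --pt "0 0 0 0 -1" --pt "0 0 0 0 -1" --pt "0 0 0 0 -1" --pt "0 0 0 0 -1"

```text
t: 31.25
tool_pos: [0.516, 0.0072, 0.0711]
tool_rot: [3.131, 0.189, 0.052]
contact_force: [-2.8, -0.5, 1.8]
opening: 0.0149
```

```bash
python3 chk.py
```

```text
t 31.25 grip along -0.0443 lateral -0.0002 z 0.0711 yaw 6.93 tilt 1.92 F(d,n,z) [-2.89 -0.15  1.75] T [-0.12  0.54  0.01] open 14.9
```

Request:
apply_moves --pt "0 0 0 0 -0.8" --pt "0 0 0 0 -0.5" --pt "0 0 0 0 -0.2" --pt "0 0 0 0 0.1" --pt "0 0 0 0 0.4" --pt "0 0 0 0 0.4" --pt "0 0 0 0 0.4" --pt "0 0 0 0 0.4"

```text
t: 32.25
tool_pos: [0.5181, 0.0073, 0.0718]
tool_rot: [3.131, 0.189, 0.061]
contact_force: [0.8, -0.4, 0.1]
opening: 0.0599
```

```bash
python3 chk.py
```

```text
t 32.25 grip along -0.0422 lateral -0.0003 z 0.0718 yaw 6.91 tilt 2.25 F(d,n,z) [ 0.72 -0.45  0.1 ] T [ 0.01  0.02 -0.  ] open 59.9
```

Request:
apply_moves --pt "0 0 -0.01 0 0.4" --pt "0 0 -0.02 0 0.4" --pt "-0.005 0 -0.03 0 0.4" --pt "-0.02 0 -0.04 0 0.4" --pt "-0.03 0.03 -0.04 0 0.4" --pt "-0.03 0.05 -0.01 0 0.4" --pt "-0.01 0.05 0 0 0.4" --pt "0 0.05 0 0 0.4"

```text
t: 33.25
tool_pos: [0.4386, -0.1853, 0.232]
tool_rot: [3.123, 0.2, 0.074]
contact_force: [1.1, -0.3, 0.7]
opening: 0.0597
```

```bash
python3 chk.py; python3 -c "
from go import *; import nutfit
for n in('top','side'):
    p=ctrl.get_image(n); pickle.dump(p,open(n+'5.pkl','wb')); u=proj(p,(.545,.01,.06)); x,y=int(u[0]),int(u[1])
    cv2.imwrite(f'pics/p5{n}.png',cv2.resize(p['img'][max(0,y-35):y+35,max(0,x-35):x+35,::-1],(400,400),interpolation=cv2.INTER_CUBIC))
    C=cloud(p); a=np.deg2rad(6.9); d=np.array([np.cos(a),np.sin(a)]); X=C[...,:2]-[.56,.0127]; s=X@d; l=X@[-d[1],d[0]]
    m=(s<-.024)&(s>-.08)&(abs(l)<.02)&(C[...,2]>.06); print(n,m.sum(),np.round([s[m].min(),s[m].max(),np.median(l[m]),np.median(C[...,2][m])],4))
    m=(s>.0215)&(s<.045)&(abs(l)<.01)&(C[...,2]>.06); print(' tip',m.sum(),(np.round([s[m].max(),np.median(l[m]),np.median(C[...,2][m])],4) if m.sum() else ''))
    r,N=nutfit.nutfit(p); print(n,np.round(r[0],4))
cv2.imwrite('pics/p5.png',np.hstack([cv2.imread(f'pics/p5{n}.png') for n in('top','side')]))
"
```

```text
t 33.25 grip along -0.1443 lateral -0.1820 z 0.2320 yaw 7.36 tilt 2.79 F(d,n,z) [ 1.05 -0.44  0.7 ] T [ 0.02  0.04 -0.01] open 59.7
top 159 [-0.0657 -0.0242 -0.0001  0.0891]
 tip 16 [0.0276 0.0003 0.0846]
top [2.50e-03 5.60e-01 1.27e-02 7.00e+00]
side 198 [-0.066  -0.0254  0.007   0.0856]
 tip 7 [0.0267 0.0017 0.0846]
side [3.40e-03 5.58e-01 1.37e-02 7.00e+00]
```

View pics/p5.png

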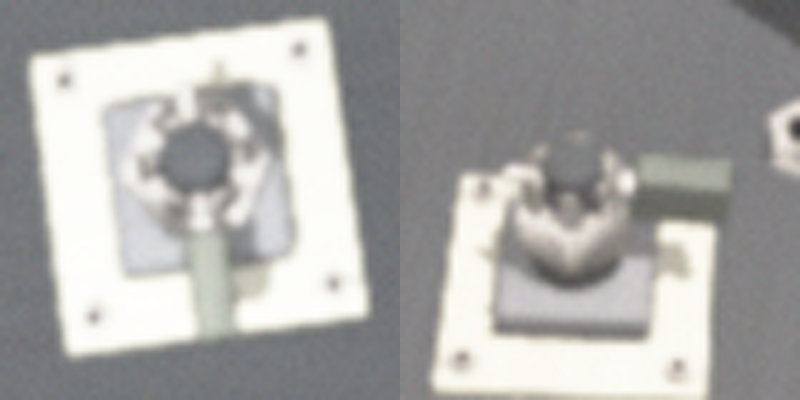

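```bash
python3 -c "
from go import *
p=ctrl.get_image('top'); cv2.imwrite('pics/end.png',p['img'][:,:,::-1]); print(ctrl.get_obs()['t']); "
```

```text
33.4
```

View pics/end.png

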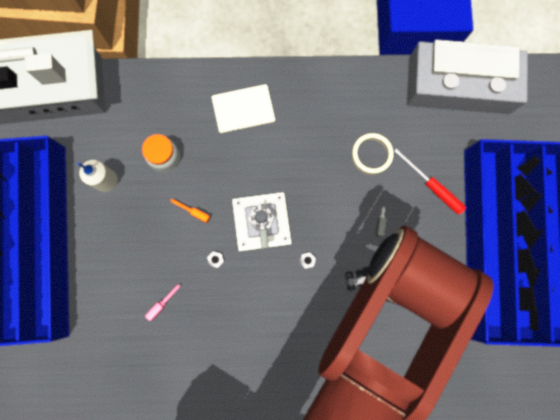

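The last picture shows the pin in the nut at about (263,235). The spare nuts at (215,260) and (308,260), the short pin, tape and driver are where they started. The gripper is clear at about (360,280), so I am handing in.

```bash
python3 -c "
from station import ctrl; print(ctrl.finish_job())"
```

```text
the job is handed in; nothing more can be done
None
```

The nut is seated and backed off to its first line-up. The long pin is home in slot and hole, and I handed the job in at about 33 s of the 69 s allowed.

- **Seating:** I turned the nut clockwise by its flats. The torque rose after about 31°, and I stopped at about 0.25 N m above the drag, estimated from the torque readings and from the angle past the rise.
- **Back-off:** I backed it off about 42° from the seat. The slots then measured 7.0° against the hole's 6.9°.
- **Pin:** The long grey pin slid in with no more than about 2 N on any axis. It stopped when the collar met the nut at about 3 N, and I let go and backed away.

**Last checks:**
- **Pin position:** Both cameras show the pin through the nut with its tip out the far side. The grip's centre is about 45.5 mm from the axis, against about 45 mm expected when home.
- **Nut:** It is still at 7.0°.
- **Other things:** Everything else I could see in the final top view is where it started.

**What was less certain:**
- **Droop:** The loose pin droops slightly in its clearance.
- **Collar contact:** The cameras resolve only about 2 mm, so any gap at the collar smaller than that would not show; I take it as home from the stop I felt while pushing.
- **Tip:** Its far end measured 27–28 mm past the axis, against 30 mm nominal. I put that down to the depth images missing the narrow end.
- **Tool tilt:** The tool drifted about 2° off vertical during the moves, with no visible effect.

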